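Square a specimen block into the corner of a microscope stage

ROBOT

A 7-joint arm with a two-finger parallel gripper is mounted at the origin on the work surface. World frame = base frame: x ahead of the robot, y to its left, z up, the work surface at z = 0. Lengths are in m, angles in rad, forces in N, time in s.
With the tool pointing down it reaches from about 0.4 to 0.9 m from the base axis. Payload 5.5 kg.
Tool frame: the origin (TCP) lies between the finger pads; the fingertips stand 14 mm ahead of it and the grasp point (between the pads) lies 5 mm behind it (ctrl.tcp_to_tips is the distance from the TCP to the fingertips, in m); z points along the fingers, y is the direction in which the jaws open and shut (so a half turn about z gives the same grasp; the last joint's range is limited). The gripper opens to 85 mm and grips with 20 to 120 N. Pads are 22 mm wide; open, the fingers measure 114 mm over their backs; the gripper's body (76 mm by 85 mm) begins 54 mm behind the grasp point. The pads swing forward as they close: fully open they stand 13 mm farther back than shut.
Start: joints at [-1.084, 0.501, -0.427, 1.55, 0.221, 1.138, -0.21], TCP at [0.144, 0.634, 0.245] pointing down, gripper open.
Joint ranges: [-2.88, 2.88], [-0.31, 2.03], [-1.54, 1.56], [0.2, 2.42], [-1.41, 4.55], [0.19, 2.02], [-2.57, 2.57]. Speed limits (rad/s): [2.57, 2.57, 3.14, 3.14, 3.14, 3.14, 3.14].

INTERFACE

Orientations are given as a 3x3 rotation matrix whose columns are the frame's x, y, z axes.
In Python, from rig import get_state, viewer, workorder, ctrl gives the robot as it stands. The module is installed in compiled form; this text tells all that it offers.
- The arm moves only by the shell command python3 -m jog 'ROWS' [OPENING]. ROWS is JSON, a list of rows, each a list of 2 entries, a list of its own where there are three numbers: the shift along the tool's x, y, z in mm, then the turn about the tool's z in rad. In form: [[[x, y, z], roll], ...]. A call has 1 to 10 rows; each row is the pose to reach, as a shift and turn from the pose commanded when the call began, along the tool's axes at that moment; what a row does not reach only later rows make up. A row lasts 1/12 s, in which the tool goes at most 41.7 mm and 7.16 degrees, less where a joint would pass 70% of its speed; a pose out of reach is approached as far as the arm can. A call with a gripper value outside its range is refused whole. OPENING is the closure, from 0 (fully open) to 1 (shut), set as the call begins (- or left out, the last holds). The fingers move at their own pace and stop on an object; the grip force is fixed at half the most. Time passes only in rows, so rows that repeat a pose let the fingers close. It gives the time, the measured TCP pose, the force and the opening at its end, in the units of the state.
- get_state(): the state, without advancing time (a new reading comes with each control period).
- viewer.snapshot(name): name is "side" or "top"; returns (picture, depth): 400x640x3 uint8, red, green, blue; 400x640 float32, m along the optical axis (not along the pixel's ray), 0 where there is no reading.
- viewer.camera_info(name): a dict with "mtx" (3x3 intrinsics, pixels), "k1" (the pictures are not rectified: a ray, as slopes to the right and down, at radius r is drawn at 1 + k1 r^2 times it, then the intrinsics apply), "extrinsics" (4x4, takes a point from world to camera coordinates). Camera axes: x right, y up, looking along -z (the intrinsics and any distortion apply to the point x, -y, -z); pixel columns grow to the right and rows downward; lengths in m; the calibration is good to about 2 mm. A picture is of the moment at which its call begins. camera_info takes no time and is no camera call.
- workorder.close_job(): hands the job in, once; it reports no verdict.
The state is a dict: "clock": time; "q": joint angles; "joint_velocities": joint speeds; "joint_torque": joint torques, N m; "tool_pos": TCP position; "tcp_rot": TCP orientation; "wrist_force": force on the tool from outside, world axes, zero at the start; "moment": the same for the moment, N m; "opening": finger opening in m.
Only numpy, scipy, OpenCV 4.12 (cv2) and the standard library are available. Lean on these libraries where they do the work, as an engineer would, in place of code of your own. Each camera call takes 0.05 s, during which the arm holds its last target.

TASK

Lay the straightedge down flat on the dark stage plate, flush along the plate's rail beside the end stop, and let go of it. Then take the white rectangular specimen block and press it, standing flat on the plate, into the corner: one narrow end flush against the straightedge and one long side flush against the end stop. Finish while still holding the block pressed against both, without letting go, and leave the other things on the bench and plate where they are.

Things in the scene. Friction and masses are not known exactly. Their poses are not given: they have to be found in the camera images.
- stage: Fixed dark steel stage plate, 150 (x) x 240 (y) x 20 mm high, lying on the bench. Origin at the centre of its underside; z up. A fixed aluminium rail, 10 wide, 220 long and 8 mm high, runs along its y axis on top near its +x edge; the rail's straight inner face looks to the plate's -x.
- rail_face (a point): Point on the stage: middle of the rail's inner face (the face looking to the stage's -x), at the height of the plate's upper surface. Axes as the stage's. Lay the straightedge here with one end about level with the end stop's face: it then backs the block and its rib keeps clear of the gripper.
- stop_face (a point): Point on the end stop: middle of the face the block is pressed against, at the height of the plate's upper surface. Axes as the stage's: the face looks to -y and runs 28 mm either way along x from this point. Its place along the rail varies.
- end_stop: The end stop: aluminium bar, 56 (x) x 16 (y) x 8 mm high, fixed on the plate square to the rail, near the plate's +y end. Origin at the centre of its underside, axes as the stage's. Its end is 25 mm short of the rail face, so the straightedge may pass between them.
- straightedge_grip (a point): Loose straightedge, 120 g: aluminium bar 120 (y) x 16 (x) x 10 mm high with a black upright grip rib 50 (y) x 10 (x) x 20 mm high on its middle (30 in all). The point is the rib's centre, 20 mm above the underside, over the bar's centre line; z up. Both long sides alike. Grip the rib across its 10 mm with the fingertips over 10 mm above the underside, to clear bar and rail.
- block_center (a point): Loose white specimen block, 60 (x) x 40 (y) x 48 mm high, 100 to 210 g, rigid, smooth (friction about 0.25 on the plate and stops), dark disc in its top. The point is its centre, 24 mm above the underside; z up. Grip the upper half across its 40 mm, fingertips 20 to 25 mm above the underside, to clear end stop and rib. Home, its centre is 46 mm from the rail face and 20 mm from the stop face.
- disc: Bystander on the plate near its -x, -y corner: a steel disc, 30 mm across and 8 mm high. Origin at the centre of its underside.
- round_mount: Bystander: a white round block, 38 mm across, 24 mm high. Origin at the centre of its underside.
- dish: Bystander: open dish, 68 mm across, 16 mm high. Origin under its centre.
- oil_bottle: Bystander: small amber bottle, 32 mm across, 70 mm high. Origin under its centre.
- jar: Bystander: jar, 64 mm across, 85 mm high. Origin under its centre.
- slide_tray: Bystander: grey divided tray, 110 x 170 x 30 mm. Origin under its centre.
- spatula: Bystander: spatula 160 mm long, lying on the bench. Origin under it.

How it is judged:
On the way, in this order (a step that is already met when the one before it is completed fails the run):
1. the straightedge lies flat on the plate, flush along the rail and let go, before the block is brought to the corner (x of straightedge_grip in the frame of rail_face between -0.01 and -0.006 m and angle between the y axis of straightedge_grip and the y axis of stage, either way round below 0.035 rad and z of straightedge_grip in the frame of rail_face below 0.023 m and angle between straightedge_grip's own z axis and vertical below 0.05 rad and contact force between the fingers and straightedge below 0.1 N and horizontal distance between block_center and stop_face above 0.1 m), for 0.2 s.
2. the block stands in the corner, pressed against the straightedge and the end stop (x of straightedge_grip in the frame of rail_face between -0.01 and -0.006 m and angle between the y axis of straightedge_grip and the y axis of stage, either way round below 0.035 rad and z of straightedge_grip in the frame of rail_face below 0.023 m and angle between each of straightedge_grip, block_center's own z axis and vertical below 0.05 rad and x of block_center in the frame of rail_face between -0.049 and -0.043 m and y of block_center in the frame of stop_face between -0.022 and -0.018 m and z of block_center in the frame of rail_face between 0.021 and 0.027 m and angle between the x axis of block_center and the x axis of stage, either way round below 0.035 rad and contact force between block and straightedge above 1 N and contact force between block and end_stop above 1 N and contact force between the fingers and block above 1 N and contact force between the fingers and straightedge below 0.1 N and linear speed of block below 0.01 m/s), for 0.3 s.
At the end, for the whole second after the job is handed in: Straightedge flat, within 2 mm and 2 degrees of the rail, not held. Block flat on the plate, square within 2 degrees, within 2 mm of the end stop and 3 mm of its home distance from the rail, held still by the fingers and pressing on straightedge and end stop with over 1 N each (all of step 2); the arm keeps its last pose, push and grip.
It fails at once if a bystander on the bench or plate is moved by over 20 mm (distance of any of disc, round_mount, dish, oil_bottle, jar, slide_tray, spatula from where it was at the start of the episode above 0.02 m).
It also fails if it takes over 72 s, if anything falls off the work surface, if the arm or the gripper's body presses on something with over 40 N, if the wrist force passes 120 N, or if a joint passes its speed limit or range.

## Working session

There is one attempt and no reset: what is moved stays moved. The work goes in short steps, Python scripts to look and compute and a shell command to move; the robot and the scene stay as the last step left them, time stands still between calls to the robot, and variables do not carry over. Pictures are saved under pics/ and viewed, and the job is handed in when it is done.

```bash
mkdir -p pics; ls
python3 - <<'E'
from rig import get_state, viewer, ctrl
import cv2,numpy as np
s=get_state(); print({k:np.round(v,3).tolist() for k,v in s.items()}); print(ctrl.tcp_to_tips)
for n in("top","side"):
    p,d=viewer.snapshot(n); cv2.imwrite(f"pics/{n}0.png",p[:,:,::-1]); np.savez(f"{n}0.npz",p=p,d=d)
    c=viewer.camera_info(n); print(n,np.round(c["mtx"],2).tolist(),c["k1"],np.round(c["extrinsics"],4).tolist(), (d==0).mean())
E
```

```text
pics
{'clock': 0.0, 'q': [-1.084, 0.502, -0.427, 1.551, 0.221, 1.138, -0.21], 'joint_velocities': [-0.001, 0.001, -0.0, -0.0, 0.0, -0.0, 0.001], 'joint_torque': [0.002, -56.954, -5.816, -28.094, 0.01, 0.012, 0.0], 'tool_pos': [0.144, 0.633, 0.244], 'tcp_rot': [[-0.975, 0.222, -0.001], [0.222, 0.975, -0.002], [0.0, -0.002, -1.0]], 'wrist_force': [0.061, 0.211, -0.535], 'moment': [0.06, 0.034, 0.013], 'opening': 0.086}
0.014
top [[367.97, 0.0, 323.62], [0.0, 367.97, 201.27], [0.0, 0.0, 1.0]] -0.014140149653584492 [[0.0123, -0.9999, 0.0069, 0.0117], [0.9969, 0.0128, 0.0779, -0.5898], [-0.078, 0.0059, 0.9969, -1.103], [0.0, 0.0, 0.0, 1.0]] 0.0039453125
side [[475.97, 0.0, 326.69], [0.0, 475.97, 194.0], [0.0, 0.0, 1.0]] -0.031473011467893997 [[0.9068, -0.4215, -0.0014, -0.5379], [0.2772, 0.594, 0.7552, -0.2077], [-0.3175, -0.6853, 0.6555, -1.2531], [0.0, 0.0, 0.0, 1.0]] 0.0038671875
```

```bash
sleep 1
```

```text
(no output)
```

View pics/top0.png

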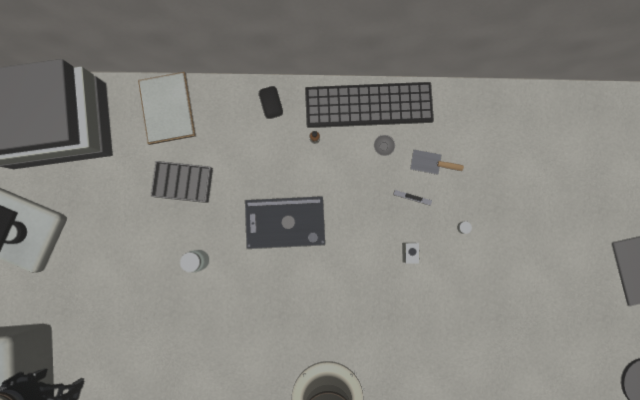

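View pics/side0.png

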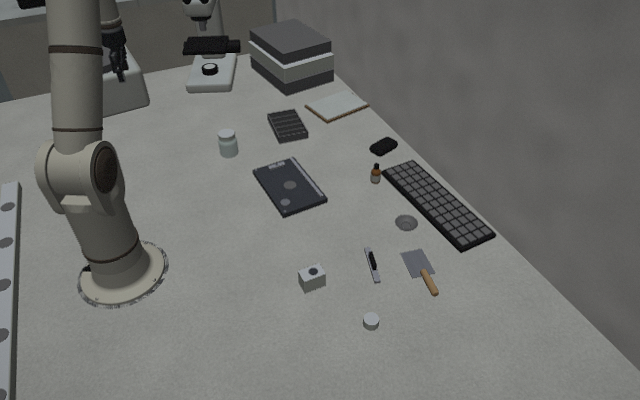

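```bash
cat > h.py <<'E'
from rig import get_state, viewer, ctrl
import cv2,numpy as np
def ray(n,uv):
    c=viewer.camera_info(n);K=np.array(c["mtx"]);E=np.array(c["extrinsics"]);k=c["k1"]
    q=cv2.undistortPoints(np.asarray(uv,float).reshape(-1,1,2),K,np.array([k,0,0,0.])).reshape(-1,2)
    d=np.c_[q[:,0],-q[:,1],-np.ones(len(q))]@E[:3,:3]
    o=-E[:3,:3].T@E[:3,3]
    return o,d
def onz(n,uv,z):
    o,d=ray(n,uv); return o+d*((z-o[2])/d[:,2])[:,None]
def proj(n,P):
    c=viewer.camera_info(n);K=np.array(c["mtx"]);E=np.array(c["extrinsics"]);k=c["k1"]
    p=np.atleast_2d(P)@E[:3,:3].T+E[:3,3]; x=p[:,0]/-p[:,2]; y=-p[:,1]/-p[:,2]; f=1+k*(x*x+y*y)
    return np.c_[K[0,0]*x*f+K[0,2],K[1,1]*y*f+K[1,2]]
def tri(uvt,uvs):
    o1,d1=ray("top",uvt);o2,d2=ray("side",uvs);r=[]
    for a,b in zip(d1,d2):
        t=np.linalg.lstsq(np.c_[a,-b],o2-o1,rcond=None)[0]
        r.append(np.r_[(o1+a*t[0]+o2+b*t[1])/2,np.linalg.norm(o1+a*t[0]-o2-b*t[1])])
    return np.array(r)
def crop(img,x0,y0,w,h,s,f):
    cv2.imwrite(f,cv2.resize(img[y0:y0+h,x0:x0+w,::-1],None,fx=s,fy=s,interpolation=cv2.INTER_CUBIC))
E
python3 - <<'E'
from h import *
p=np.load("top0.npz")["p"]; crop(p,235,185,100,75,8,"pics/c1.png"); crop(p,385,180,60,45,8,"pics/c2.png"); crop(p,385,230,60,45,8,"pics/c3.png")
p=np.load("side0.npz")["p"]; crop(p,245,150,90,75,8,"pics/c4.png");crop(p,290,235,100,70,8,"pics/c5.png")
E
python3 - <<'E'
import cv2,numpy as np
a=cv2.imread('pics/c2.png');b=cv2.imread('pics/c3.png');cv2.imwrite('pics/c23.png',cv2.resize(np.vstack([a,b]),None,fx=.8,fy=.8))
E
```

```text
(no output)
```

View pics/c1.png

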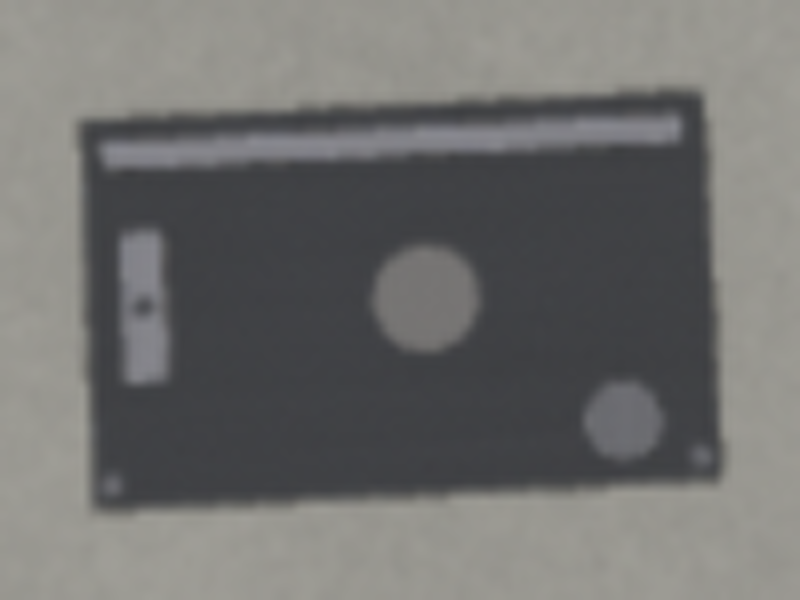

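View pics/c23.png

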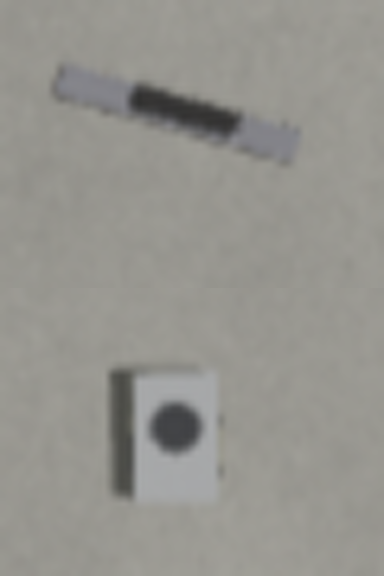

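View pics/c4.png

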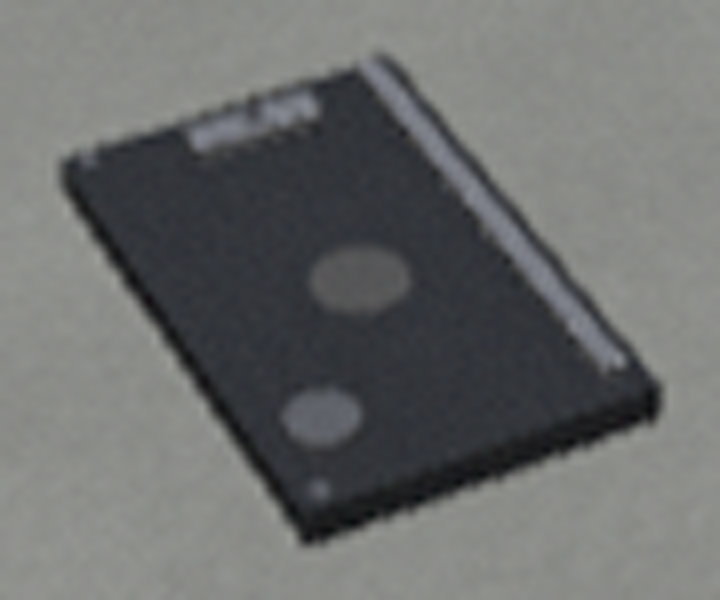

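View pics/c5.png

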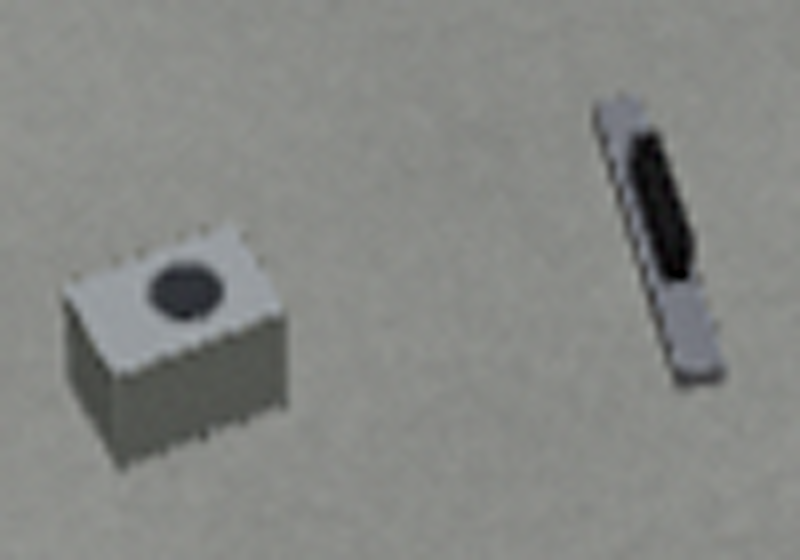

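```bash
cat > m.py <<'E'
from h import *
def rectpix(mask,box):
    x0,y0,x1,y1=box; m=np.zeros_like(mask); m[y0:y1,x0:x1]=mask[y0:y1,x0:x1]
    n,l,st,ce=cv2.connectedComponentsWithStats(m.astype(np.uint8)); i=1+np.argmax(st[1:,4]); 
    ys,xs=np.where(l==i); return np.c_[xs,ys].astype(float)
def wpose(n,pix,z):
    P=onz(n,pix,z)[:,:2]; c=P.mean(0); w,v=np.linalg.eigh(np.cov((P-c).T)); a=v[:,1]
    ang=np.arctan2(a[1],a[0])%np.pi; return c,ang,np.sqrt(12*w[::-1])
E
python3 - <<'E'
from m import *
zt=np.load("top0.npz"); p=zt["p"];g=p.mean(2);d=zt["d"]
for nm,mask,box,z in [("rail",g>95,(246,198,324,208),.028),("stop",g>95,(248,212,258,235),.028),("plate",g<110,(230,185,340,260),.02),
  ("edge_bar",(p[:,:,2].astype(int)>p[:,:,0]+3)|(g<80),(388,184,436,208),.010),("rib",g<75,(388,184,436,208),.03),("blk",g>150,(400,238,424,268),.048),("blkdisc",g<95,(407,246,418,258),.048)]:
    q=rectpix(mask,box); 
    c,a,s=wpose("top",q,z); print(nm,len(q),q.mean(0).round(1),c.round(4),"ang",a.round(4),np.degrees(a).round(2),"size",s.round(4))
zs=np.load("side0.npz"); p=zs["p"];g=p.mean(2)
print("top px blk", p.shape)
for nm,mask,box,z in [("rib",g<60,(360,245,382,275),.03),("blktop",g>135,(295,260,330,285),.048)]:
    q=rectpix(mask,box); c,a,s=wpose("side",q,z); print("side",nm,len(q),q.mean(0).round(1),c.round(4),np.degrees(a).round(2),s.round(4))
p=np.load("top0.npz")["p"]
print(p[250,405:422].mean(1).round(), p[196:202,412])
E
```

```text
rail 256 [283.5 202.2] [0.5848 0.1412] ang 1.6331 93.57 size [0.2218 0.0108]
stop 103 [252.3 223.2] [0.5197 0.2343] ang 0.0689 3.95 size [0.0567 0.017 ]
plate 3454 [285.1 223.2] [0.5212 0.1357] ang 1.6425 94.11 size [0.2421 0.1486]
edge_bar 138 [412.1 196.9] [ 0.6078 -0.2557] ang 1.3062 74.84 size [0.1222 0.0123]
rib 52 [413.3 196.9] [ 0.6059 -0.2542] ang 1.2987 74.41 size [0.0497 0.0099]
blk 380 [413.8 254.3] [ 0.4333 -0.2504] ang 0.0275 1.58 size [0.0937 0.0551]
blkdisc 38 [412.1 251.4] [ 0.4418 -0.2451] ang 1.4149 81.07 size [0.0188 0.0173]
top px blk (400, 640, 3)
side rib 83 [372.1 260.6] [ 0.6022 -0.2629] 72.23 [0.0583 0.0126]
side blktop 571 [311.8 269.2] [ 0.442  -0.2367] 154.87 [0.0958 0.072 ]
[102. 160. 164. 135.  84.  70.  68.  68.  68.  69.  82. 134. 164. 163.
 130. 146. 149.] [[ 55  54  54]
 [ 54  54  53]
 [ 71  71  72]
 [105 105 107]
 [124 124 121]
 [150 149 142]]
```

```bash
cat >> m.py <<'E'
def cloud(n,d):
    v,u=np.mgrid[:d.shape[0],:d.shape[1]]; uv=np.c_[u.ravel(),v.ravel()]
    o,r=ray(n,uv); return (o+r*d.ravel()[:,None]).reshape(*d.shape,3)  # r has unit optical-axis comp
E
python3 - <<'E'
from m import *
p=np.load("top0.npz")["p"];d=np.load("top0.npz")["d"];C=cloud("top",d);Z=C[:,:,2]
print("bench z",np.median(Z[280:330,200:300]),Z[280:330,200:300].std(),"plate z",np.median(Z[230:240,270:300]),"rail",np.median(Z[202:203,260:310]), "blk",np.median(Z[250:258,408:416]))
g=p.mean(2)
q=rectpix(Z>.03,(395,235,430,270)); print("blk depth",len(q),q.mean(0),*wpose("top",q,.048), "med z",np.median(Z[q[:,1].astype(int),q[:,0].astype(int)]))
b=p.astype(int); m=((b[:,:,2]-b[:,:,0])>0)
q=rectpix(m,(400,240,424,268)); print("blk colour",len(q),q.mean(0),*wpose("top",q,.048))
# plate contour
m=((g<125)).astype(np.uint8);mm=np.zeros_like(m);mm[185:260,230:340]=m[185:260,230:340]
cs,_=cv2.findContours(mm,cv2.RETR_EXTERNAL,cv2.CHAIN_APPROX_NONE);c=max(cs,key=cv2.contourArea)
f=cv2.drawContours(np.zeros_like(m),[c],-1,1,-1);q=np.argwhere(f)[:,::-1].astype(float)
print("plate",*wpose("top",q,.02))
n="side";p=np.load("side0.npz")["p"];d=np.load("side0.npz")["d"];C=cloud("side",d);Z=C[:,:,2]
print("side blk z", np.median(Z[265:270,305:312])); 
S=np.abs(Z-.048)<.004; q=rectpix(S,(290,250,335,300)); print("side blktop",len(q),*wpose("side",q,.048))
S=(Z>.022)&(Z<.04); q=rectpix(S,(355,240,385,285)); print("side rib",len(q),*wpose("side",q,.03))
g=p.mean(2)
q=rectpix(g>90,(280,150,330,200)); c=wpose("side",q,.028);print("side rail",len(q),q.min(0),q.max(0),c)
q=rectpix(g>90,(265,158,288,170)); c=wpose("side",q,.028);print("side stop",len(q),c)
E
```

```text
bench z 0.0014405588804485836 0.0646506445883779 plate z 0.021493417162138484 rail 0.02999987673078819 blk 0.05008673739556424
blk depth 309 [411.13268608 252.86731392] [ 0.43740347 -0.24230159] 0.029591063986188715 [0.06158087 0.04391739] med z 0.04964844664254664
blk colour 246 [411.97560976 252.96341463] [ 0.43714431 -0.24480923] 3.1069700184270173 [0.05584004 0.03851922]
plate [0.52407324 0.13771065] 1.631740097483981 [0.24166841 0.15167268]
side blk z 0.049524230398598434
side blktop 288 [ 0.43642881 -0.24566311] 0.0839193040037185 [0.06218623 0.04510355]
side rib 75 [ 0.60471315 -0.25901878] 1.2763641821993195 [0.05756426 0.0118362 ]
side rail 1345 [280. 150.] [329. 199.] (array([0.62046676, 0.17679935]), np.float64(1.5870737433901452), array([0.24202546, 0.12164497]))
side stop 160 (array([0.51796321, 0.25116769]), np.float64(2.883144609877023), array([0.06498584, 0.05292644]))
```

```bash
cat > go.py <<'E'
import sys,json
from h import *
# args: x y z yaw_deg (world angle of tool y)
s=get_state(); R=np.array(s["tcp_rot"]);p=np.array(s["tool_pos"])
t=np.array([float(a) for a in sys.argv[1:4]]); 
yaw=np.degrees(np.arctan2(R[1,1],R[0,1])); dy=(float(sys.argv[4])-yaw+180)%360-180
print("clock",s["clock"],"pos",p.round(4),"yaw",yaw.round(2),"tilt",R[:,2].round(4),"q",np.round(s["q"],2))
Rn=np.c_[[R[1,1],-R[0,1],0],[R[0,1],R[1,1],0],[0,0,-1]]
Rn[:,0]=np.cross(Rn[:,1],Rn[:,2])
print("shift mm",(R.T@(t-p)*1000).round(1),"roll",np.radians(-dy).round(4),"dist",np.linalg.norm(t-p).round(3), "F",np.round(s["wrist_force"],2),"open",round(s["opening"],4))
E
python3 go.py .45 .40 .244 30; python3 -m jog -h | head -20
```

```text
clock 0.1 pos [0.1442 0.6332 0.2444] yaw 77.18 tilt [-4.0e-04 -1.6e-03 -1.0e+00] q [-1.08  0.5  -0.43  1.55  0.22  1.14 -0.21]
shift mm [-350.  -159.6    0.6] roll 0.8235 dist 0.385 F [ 0.45 -0.36 -0.59] open 0.0853invalid input: not JSON, or not a number
```

```bash
python3 -m jog '[[[-350,-160,0],0.82],[[-350,-160,0],0.82],[[-350,-160,0],0.82],[[-350,-160,0],0.82],[[-350,-160,0],0.82],[[-350,-160,0],0.82],[[-350,-160,0],0.82],[[-350,-160,0],0.82],[[-350,-160,0],0.82],[[-350,-160,0],0.82]]' 0; python3 go.py .60 0.05 .20 -15
```

```text
clock: 0.93
tool_pos: [0.4571, 0.3927, 0.2448]
tcp_rot: [[-0.494, 0.869, 0.003], [0.869, 0.494, -0.004], [-0.005, 0.001, -1.0]]
wrist_force: [0.3, -1.3, -0.3]
opening: 0.0854
clock 0.9333 pos [0.4571 0.3927 0.2448] yaw 29.6 tilt [ 0.0032 -0.0041 -1.    ] q [-0.64  0.39 -0.15  1.68  0.07  1.08 -0.3 ]
shift mm [-368.4  -45.1   46.7] roll 0.7785 dist 0.374 F [ 0.28 -1.28 -0.33] open 0.0854
```

```bash
python3 -m jog '[[[-370,-45,45],0.78],[[-370,-45,45],0.78],[[-370,-45,45],0.78],[[-370,-45,45],0.78],[[-370,-45,45],0.78],[[-370,-45,45],0.78],[[-370,-45,45],0.78],[[-370,-45,45],0.78],[[-370,-45,45],0.78],[[-370,-45,45],0.78]]' 0; python3 go.py .606 -.2548 .10 -15.2
```

```text
clock: 1.77
tool_pos: [0.5991, 0.0458, 0.1992]
tcp_rot: [[0.262, 0.965, 0.0], [0.965, -0.262, -0.007], [-0.006, 0.002, -1.0]]
wrist_force: [0.0, -1.8, -1.1]
opening: 0.0857
clock 1.7667 pos [0.5991 0.0458 0.1992] yaw -15.21 tilt [ 2.0e-04 -6.7e-03 -1.0e+00] q [-0.23  0.43  0.13  1.74 -0.06  0.98 -0.34]
shift mm [-287.7   85.4  101.2] roll -0.0003 dist 0.317 F [ 0.03 -1.79 -1.14] open 0.0857
```

```bash
python3 -m jog '[[[-288,85,100],0],[[-288,85,100],0],[[-288,85,100],0],[[-288,85,100],0],[[-288,85,100],0],[[-288,85,100],0],[[-288,85,100],0],[[-288,85,100],0],[[-288,85,100],0],[[-288,85,100],0]]' 0.4; python3 go.py .606 -.2548 .06 -15.2
python3 - <<'E'
from h import *
p,_=viewer.snapshot("top");crop(p,375,165,80,60,8,"pics/a1.png")
p,_=viewer.snapshot("side");crop(p,320,190,100,100,6,"pics/a2.png")
E
```

```text
clock: 2.6
tool_pos: [0.6059, -0.2444, 0.0989]
tcp_rot: [[0.254, 0.967, -0.003], [0.967, -0.254, 0.0], [-0.001, -0.002, -1.0]]
wrist_force: [0.1, 0.0, -0.7]
opening: 0.0513
clock 2.6 pos [ 0.6059 -0.2444  0.0989] yaw -14.73 tilt [-0.0026  0.     -1.    ] q [ 0.23  0.64  0.16  1.66 -0.12  0.86  0.18]
shift mm [-10.    2.9  38.9] roll 0.0081 dist 0.04 F [ 0.09  0.04 -0.72] open 0.0513
```

View pics/a1.png

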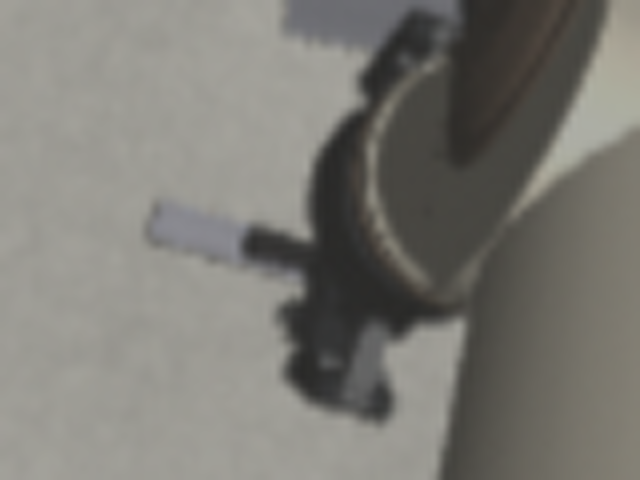

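View pics/a2.png

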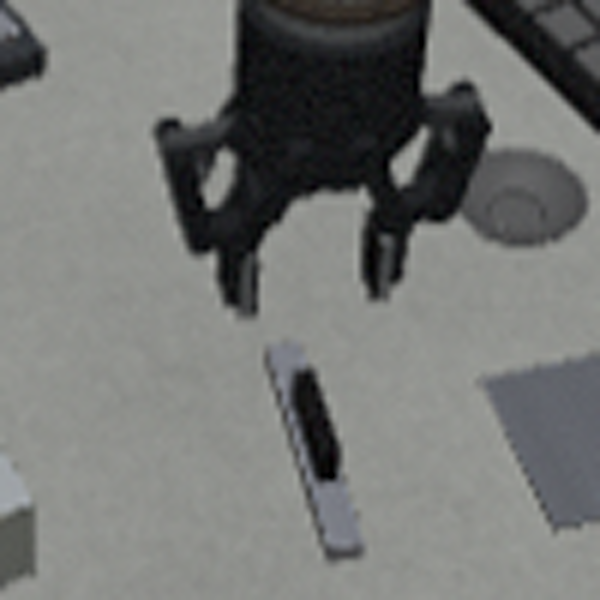

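```bash
python3 -m jog '[[[-10,3,30],0.008],[[-10,3,30],0.008],[[-10,3,50],0.008],[[-10,3,65],0.008],[[-10,3,65],0.008],[[-10,3,65],0.008]]' 0.4; python3 go.py .606 -.2548 .029 -15.2
```

```text
clock: 3.2
tool_pos: [0.6073, -0.251, 0.0346]
tcp_rot: [[0.256, 0.967, -0.002], [0.967, -0.256, 0.001], [0.001, -0.003, -1.0]]
wrist_force: [-0.2, -1.3, 0.1]
opening: 0.0512
clock 3.2 pos [ 0.6073 -0.251   0.0346] yaw -14.85 tilt [-0.0022  0.0015 -1.    ] q [ 0.25  0.73  0.15  1.67 -0.14  0.75  0.2 ]
shift mm [-4.  -0.2  5.6] roll 0.006 dist 0.007 F [-0.21 -1.3   0.09] open 0.0512
```

```bash
python3 -m jog '[[[-2,0,5.5],0.006],[[-2,0,5.5],0.006],[[-2,0,5.5],0.006]]' 0.4; python3 go.py .606 -.2548 .029 -15.2
python3 - <<'E'
from h import *
p,_=viewer.snapshot("side");crop(p,340,220,75,75,8,"pics/a3.png")
E
```

```text
clock: 3.45
tool_pos: [0.6076, -0.2551, 0.0304]
tcp_rot: [[0.264, 0.965, 0.001], [0.965, -0.264, -0.0], [-0.0, 0.001, -1.0]]
wrist_force: [-0.1, -0.0, -0.6]
opening: 0.0513
clock 3.45 pos [ 0.6076 -0.2551  0.0304] yaw -15.31 tilt [ 7.e-04 -4.e-04 -1.e+00] q [ 0.25  0.74  0.15  1.67 -0.15  0.75  0.2 ]
shift mm [-0.1 -1.6  1.4] roll -0.0019 dist 0.002 F [-0.09 -0.03 -0.65] open 0.0513
```

View pics/a3.png

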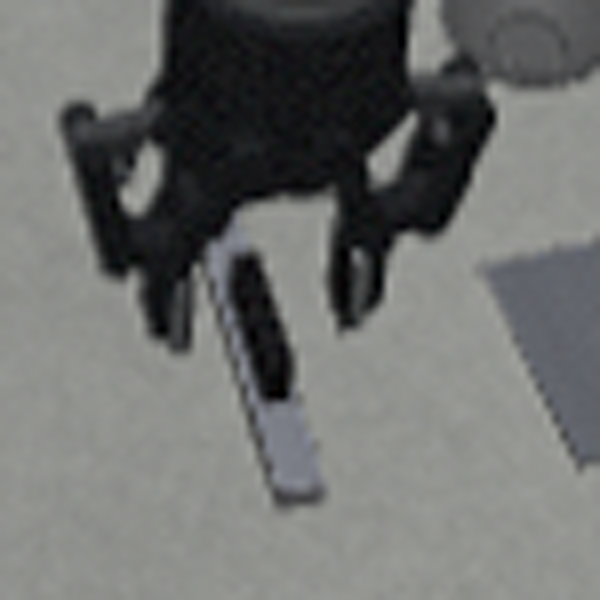

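```bash
python3 -m jog '[[[0,-1,0.5],0],[[0,-1,0.5],0],[[0,-1,0.5],0],[[0,-1,0.5],0],[[0,-1,0.5],0],[[0,-1,0.5],0],[[0,-1,0.5],0],[[0,-1,0.5],0]]' 1; python3 go.py .60 0 .12 3.5;python3 - <<'E'
from h import *
p,_=viewer.snapshot("side");crop(p,340,220,75,75,8,"pics/a4.png")
E
```

```text
clock: 4.17
tool_pos: [0.6066, -0.2546, 0.0296]
tcp_rot: [[0.264, 0.965, 0.001], [0.965, -0.264, -0.0], [-0.0, 0.001, -1.0]]
wrist_force: [0.7, 0.3, 3.1]
opening: 0.0083
clock 4.1667 pos [ 0.6066 -0.2546  0.0296] yaw -15.29 tilt [ 5.e-04 -2.e-04 -1.e+00] q [ 0.25  0.74  0.15  1.67 -0.15  0.74  0.2 ]
shift mm [243.8 -73.5 -90.5] roll -0.328 dist 0.27 F [0.72 0.26 3.14] open 0.0083
```

View pics/a4.png

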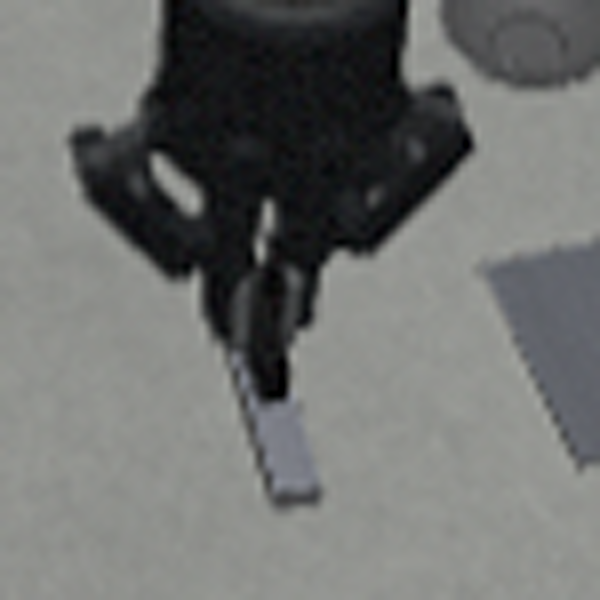

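```bash
python3 -m jog '[[[0,0,-20],0],[[0,0,-50],0],[[0,0,-80],0],[[20,-6,-90],-0.05],[[50,-15,-90],-0.1],[[90,-27,-90],-0.15],[[130,-39,-90],-0.2],[[170,-51,-90],-0.25],[[210,-63,-90],-0.3],[[244,-73,-90],-0.328]]'; python3 go.py .5650 0.168 .09 3.5;python3 - <<'E'
from h import *
p,_=viewer.snapshot("side");crop(p,220,130,150,120,5,"pics/a5.png")
p,_=viewer.snapshot("top");crop(p,235,150,120,90,6,"pics/a6.png")
E
```

```text
clock: 5.05
tool_pos: [0.5992, 0.0036, 0.1187]
tcp_rot: [[-0.065, 0.998, -0.001], [0.998, 0.065, 0.001], [0.001, -0.001, -1.0]]
wrist_force: [0.3, -0.1, -1.7]
opening: 0.0084
clock 5.05 pos [0.5992 0.0036 0.1187] yaw 3.74 tilt [-0.0014  0.0011 -1.    ] q [-0.1   0.53  0.06  1.79 -0.04  0.82  0.05]
shift mm [166.3 -23.3  29. ] roll 0.0042 dist 0.17 F [ 0.33 -0.06 -1.68] open 0.0084
```

View pics/a5.png

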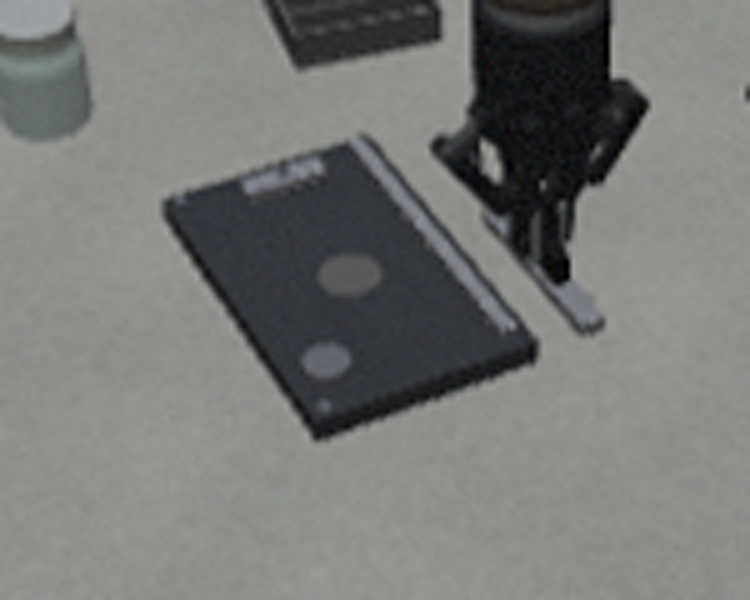

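View pics/a6.png

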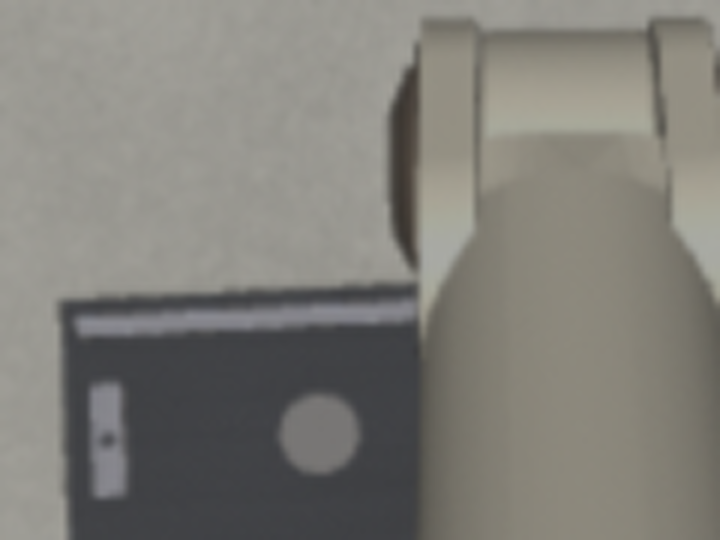

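```bash
python3 -m jog '[[[40,-5,7],0],[[80,-11,15],0.004],[[115,-16,22],0.004],[[145,-20,29],0.004],[[160,-22,35],0.004],[[165,-23,45],0.004],[[165,-23,52],0.004],[[165,-23,55],0.004],[[165,-23,55],0.004]]'; python3 go.py .5652 0.167 .052 3.5;python3 - <<'E'
from h import *
p,_=viewer.snapshot("side");crop(p,240,120,100,100,6,"pics/a7.png")
p,_=viewer.snapshot("top");crop(p,235,170,120,90,6,"pics/a8.png")
E
```

```text
clock: 5.9
tool_pos: [0.567, 0.1603, 0.0629]
tcp_rot: [[-0.054, 0.999, -0.002], [0.999, 0.054, -0.002], [-0.002, -0.002, -1.0]]
wrist_force: [1.2, -1.8, -1.9]
opening: 0.0081
clock 5.9 pos [0.567  0.1603 0.0629] yaw 3.09 tilt [-0.002  -0.0023 -1.    ] q [-0.35  0.59  0.04  1.84 -0.03  0.71 -0.24]
shift mm [ 6.8 -1.4 10.9] roll -0.0071 dist 0.013 F [ 1.2  -1.77 -1.95] open 0.0081
```

View pics/a7.png

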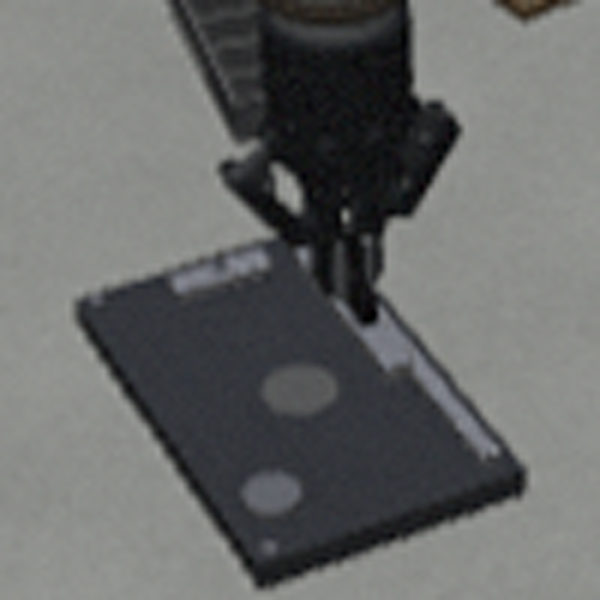

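View pics/a8.png

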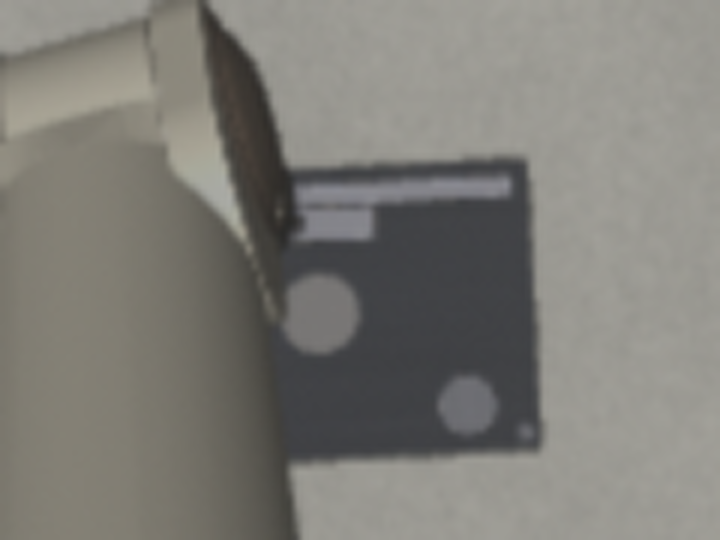

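```bash
python3 -m jog '[[[0,-1,4],0],[[0,-1,7],0],[[0,-1,9],0],[[0,-1,9],0],[[0,-1,9],0]]'; python3 go.py .5652 0.167 .050 3.5
```

```text
clock: 6.42
tool_pos: [0.5662, 0.1632, 0.0552]
tcp_rot: [[-0.057, 0.998, -0.0], [0.998, 0.057, -0.0], [-0.0, -0.0, -1.0]]
wrist_force: [-1.3, 0.0, -1.8]
opening: 0.0083
clock 6.4167 pos [0.5662 0.1632 0.0552] yaw 3.26 tilt [-2.e-04 -0.e+00 -1.e+00] q [-0.35  0.61  0.04  1.84 -0.03  0.69 -0.24]
shift mm [ 3.8 -0.8  5.2] roll -0.0042 dist 0.006 F [-1.33  0.02 -1.83] open 0.0083
```

```bash
python3 -m jog '[[[3,-1,2],-0.004],[[4,-1,3],-0.004],[[4,-1,4],-0.004],[[4,-1,5],-0.004],[[4,-1,5],-0.004],[[4,-1,5],-0.004]]'; python3 go.py .5652 0.167 .050 3.5
```

```text
clock: 6.92
tool_pos: [0.565, 0.1672, 0.0502]
tcp_rot: [[-0.061, 0.998, -0.0], [0.998, 0.061, -0.0], [-0.0, -0.0, -1.0]]
wrist_force: [-0.2, -0.7, -1.2]
opening: 0.0087
clock 6.9167 pos [0.565  0.1672 0.0502] yaw 3.5 tilt [-1.e-04 -1.e-04 -1.e+00] q [-0.36  0.61  0.03  1.84 -0.03  0.68 -0.25]
shift mm [-0.2  0.2  0.2] roll -0.0 dist 0.0 F [-0.23 -0.68 -1.22] open 0.0087
```

```bash
python3 -m jog '[[[0,0,0.5],0],[[0,0,1],0],[[0,0,1.5],0],[[0,0,1.5],0]]'; python3 go.py .5652 0.167 .050 3.5
```

```text
clock: 7.25
tool_pos: [0.5656, 0.1673, 0.0496]
tcp_rot: [[-0.061, 0.998, 0.001], [0.998, 0.061, 0.0], [0.0, 0.001, -1.0]]
wrist_force: [-0.8, -0.7, 4.5]
opening: 0.0087
clock 7.25 pos [0.5656 0.1673 0.0496] yaw 3.49 tilt [ 1.e-03  3.e-04 -1.e+00] q [-0.36  0.61  0.03  1.84 -0.03  0.68 -0.25]
shift mm [-0.3 -0.4 -0.4] roll -0.0002 dist 0.001 F [-0.83 -0.66  4.48] open 0.0087
```

```bash
python3 -m jog '[[[0,1,-0.7],0],[[0,2,-0.7],0],[[0,3,-0.7],0],[[0,4,-0.7],0],[[0,4,-0.7],0],[[0,4,-0.7],0]]'; python3 go.py .57 0.167 .050 3.5
```

```text
clock: 7.75
tool_pos: [0.5693, 0.1676, 0.0496]
tcp_rot: [[-0.061, 0.998, 0.0], [0.998, 0.061, 0.0], [0.0, 0.0, -1.0]]
wrist_force: [0.9, 0.5, 1.6]
opening: 0.0082
clock 7.75 pos [0.5693 0.1676 0.0496] yaw 3.5 tilt [ 4.e-04  2.e-04 -1.e+00] q [-0.36  0.62  0.03  1.83 -0.03  0.69 -0.24]
shift mm [-0.7  0.6 -0.4] roll 0.0001 dist 0.001 F [0.89 0.46 1.65] open 0.0082
```

```bash
python3 -m jog '[[[0,1,0],0],[[0,2,0],0],[[0,3,0],0],[[0,3,0],0],[[0,3,0],0]]'; python3 go.py .57 0.167 .050 3.5
```

```text
clock: 8.17
tool_pos: [0.5695, 0.1676, 0.0496]
tcp_rot: [[-0.061, 0.998, -0.005], [0.998, 0.061, -0.001], [-0.0, -0.005, -1.0]]
wrist_force: [-7.6, -1.0, 11.1]
opening: 0.0087
clock 8.1667 pos [0.5695 0.1676 0.0496] yaw 3.52 tilt [-4.9e-03 -8.0e-04 -1.0e+00] q [-0.36  0.62  0.03  1.83 -0.03  0.7  -0.24]
shift mm [-0.6  0.4 -0.4] roll 0.0004 dist 0.001 F [-7.64 -1.05 11.15] open 0.0087
```

```bash
python3 -m jog '[[[0,-1,-0.3],0],[[0,-2,-0.6],0],[[0,-2,-0.6],0]]'; python3 -m jog '[[[0,0,0],0],[[0,0,0],0],[[0,0,0],0],[[0,0,0],0],[[0,0,0],0]]' 0.35; python3 go.py .57 0.167 .11 3.5
python3 - <<'E'
from h import *
p,_=viewer.snapshot("side");crop(p,250,130,90,90,6,"pics/b1.png")
E
```

```text
clock: 8.42
tool_pos: [0.5694, 0.1675, 0.0496]
tcp_rot: [[-0.061, 0.998, -0.001], [0.998, 0.061, -0.0], [-0.0, -0.001, -1.0]]
wrist_force: [-1.3, 0.2, -1.0]
opening: 0.0081
clock: 8.83
tool_pos: [0.5704, 0.1676, 0.0502]
tcp_rot: [[-0.061, 0.998, 0.001], [0.998, 0.061, 0.0], [0.0, 0.001, -1.0]]
wrist_force: [0.2, -1.5, 0.1]
opening: 0.0555
clock 8.8333 pos [0.5704 0.1676 0.0502] yaw 3.49 tilt [ 5.e-04  1.e-04 -1.e+00] q [-0.36  0.62  0.04  1.83 -0.03  0.69 -0.24]
shift mm [ -0.5  -0.4 -59.8] roll -0.0002 dist 0.06 F [ 0.16 -1.45  0.08] open 0.0555
```

View pics/b1.png

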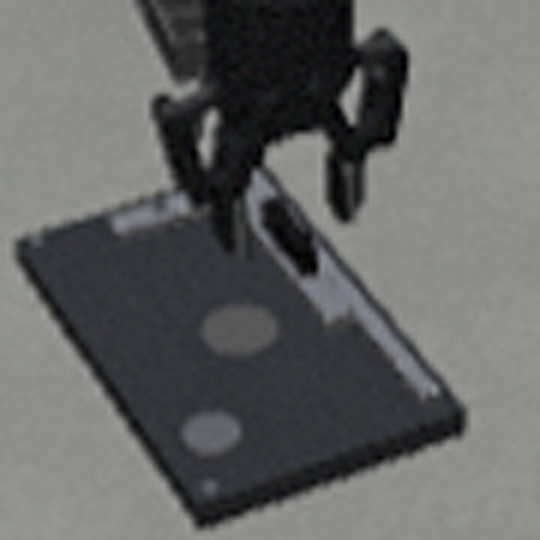

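Released: the bar (crop from (250,170) to (345,315)) looks flush against the rail. I'll lift, then move toward the block.

```bash
python3 -m jog '[[[0,0,-25],0],[[0,0,-60],0],[[0,0,-95],0],[[-30,-15,-110],0.12],[[-70,-30,-110],0.24],[[-110,-45,-110],0.36],[[-150,-60,-110],0.48],[[-190,-75,-110],0.60],[[-230,-85,-110],0.72],[[-260,-95,-110],0.84]]' 0; python3 go.py .437 -.2445 .15 -90
python3 - <<'E'
from h import *
p,_=viewer.snapshot("top");crop(p,235,185,100,75,8,"pics/b2.png");np.save("b2.npy",p)
p,_=viewer.snapshot("side");crop(p,245,140,90,75,8,"pics/b3.png")
E
```

```text
clock: 9.72
tool_pos: [0.4903, -0.1006, 0.1606]
tcp_rot: [[0.708, 0.706, 0.001], [0.706, -0.708, -0.001], [0.0, 0.001, -1.0]]
wrist_force: [1.6, -0.6, 0.2]
opening: 0.0854
clock 9.7167 pos [ 0.4903 -0.1006  0.1606] yaw -45.05 tilt [ 1.1e-03 -5.0e-04 -1.0e+00] q [-0.12  0.32  0.31  2.02 -0.13  0.82 -0.51]
shift mm [-139.3   64.2   10.6] roll 0.7844 dist 0.154 F [ 1.63 -0.56  0.24] open 0.0854
```

View pics/b2.png

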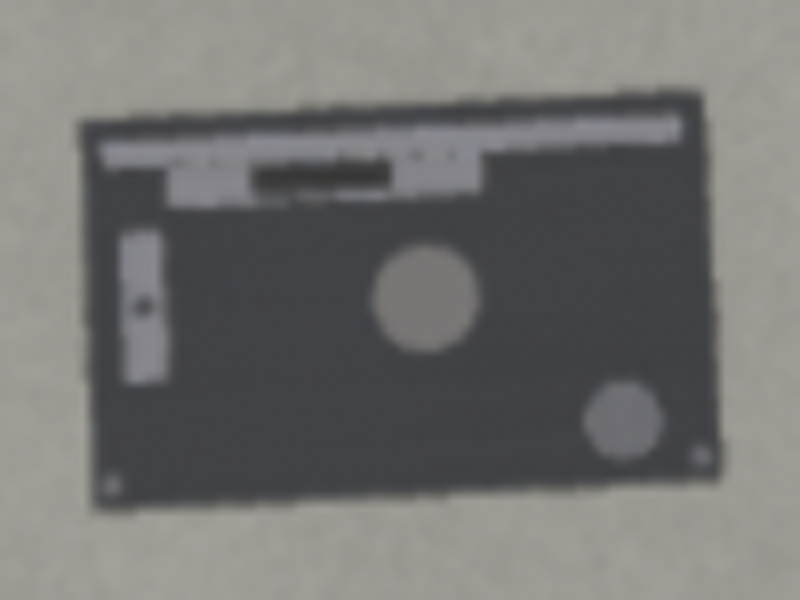

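View pics/b3.png

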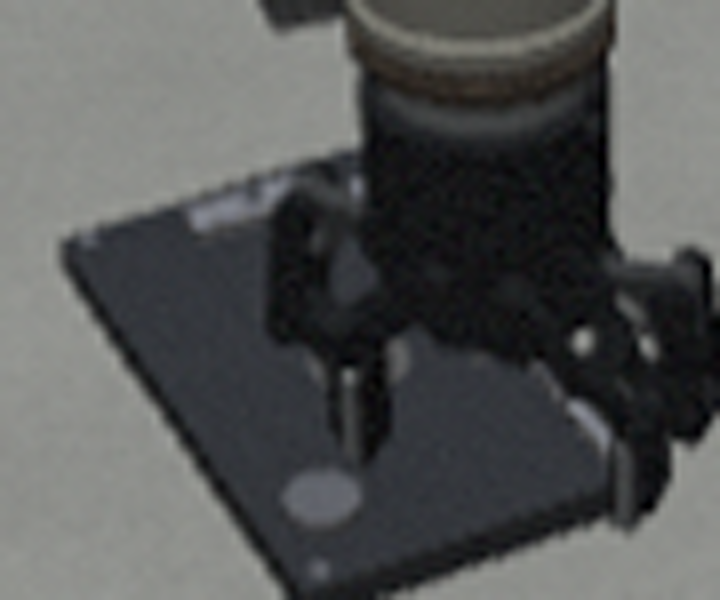

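```bash
python3 -m jog '[[[-35,16,3],0.11],[[-70,32,6],0.22],[[-105,48,9],0.33],[[-125,60,15],0.44],[[-139,64,25],0.55],[[-139,64,30],0.66],[[-139,64,40],0.784],[[-139,64,40],0.784],[[-139,64,40],0.784]]' 0; python3 go.py .437 -.245 .034 -90
python3 - <<'E'
from h import *
p,_=viewer.snapshot("side");crop(p,270,190,100,100,6,"pics/b4.png")
p,_=viewer.snapshot("top");crop(p,370,210,80,80,6,"pics/b5.png")
E
```

```text
clock: 10.57
tool_pos: [0.4388, -0.241, 0.1197]
tcp_rot: [[1.0, 0.012, -0.001], [0.012, -1.0, 0.0], [-0.001, -0.0, -1.0]]
wrist_force: [0.3, -0.7, -0.2]
opening: 0.0854
clock 10.5667 pos [ 0.4388 -0.241   0.1197] yaw -89.28 tilt [-1.3e-03  3.0e-04 -1.0e+00] q [ 0.03  0.42  0.51  2.05 -0.29  0.75 -0.84]
shift mm [-1.8  4.  85.7] roll 0.0125 dist 0.086 F [ 0.27 -0.74 -0.24] open 0.0854
```

View pics/b4.png

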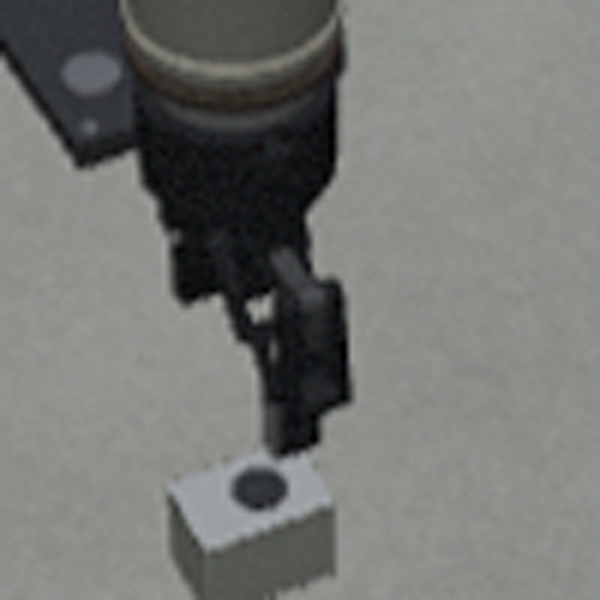

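```bash
python3 -m jog '[[[-1,3,20],0.008],[[-1,3,40],0.008],[[-1,3,55],0.008],[[-1,3,60],0.008],[[-1,3,60],0.008],[[-1,3,60],0.008]]' 0; python3 go.py .437 -.245 .034 -90
python3 - <<'E'
from h import *
p,_=viewer.snapshot("side");crop(p,270,210,90,90,6,"pics/b6.png")
p,_=viewer.snapshot("top");crop(p,370,210,80,80,6,"pics/b7.png")
E
```

```text
clock: 11.17
tool_pos: [0.4384, -0.2448, 0.0607]
tcp_rot: [[1.0, 0.001, 0.001], [0.001, -1.0, -0.0], [0.001, 0.0, -1.0]]
wrist_force: [0.8, -0.1, 0.5]
opening: 0.0851
clock 11.1667 pos [ 0.4384 -0.2448  0.0607] yaw -89.94 tilt [ 6.e-04 -1.e-04 -1.e+00] q [ 0.09  0.52  0.45  2.07 -0.38  0.63 -0.78]
shift mm [-1.4  0.2 26.7] roll 0.001 dist 0.027 F [ 0.82 -0.07  0.45] open 0.0851
```

View pics/b6.png

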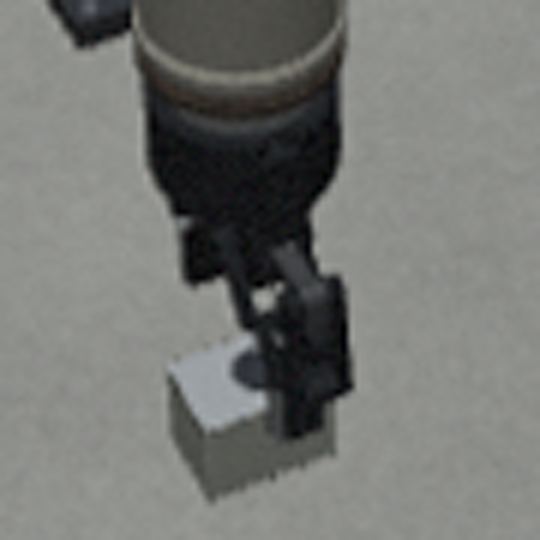

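View pics/b7.png

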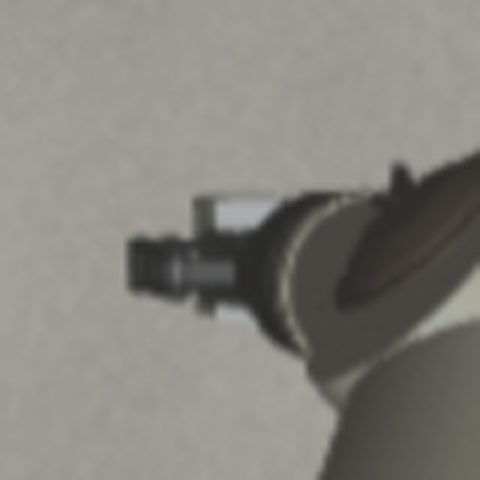

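```bash
python3 -m jog '[[[-1,0,12],0],[[-1,0,22],0],[[-1,0,27],0],[[-1,0,27],0],[[-1,0,27],0]]' 0; python3 -m jog '[[[0,0,0],0],[[0,0,0],0],[[0,0,0],0],[[0,0,0],0],[[0,0,0],0],[[0,0,0],0],[[0,0,0],0],[[0,0,0],0]]' 1; python3 go.py .437 -.245 .034 -90
```

```text
clock: 11.68
tool_pos: [0.4364, -0.2445, 0.0324]
tcp_rot: [[1.0, -0.0, -0.001], [-0.0, -1.0, 0.001], [-0.001, -0.001, -1.0]]
wrist_force: [0.9, -0.5, 0.3]
opening: 0.0854
clock: 12.35
tool_pos: [0.4373, -0.2448, 0.0335]
tcp_rot: [[1.0, -0.0, 0.001], [-0.0, -1.0, -0.0], [0.001, 0.0, -1.0]]
wrist_force: [0.4, -0.4, 4.8]
opening: 0.0391
clock 12.35 pos [ 0.4373 -0.2448  0.0335] yaw -90.01 tilt [ 8.e-04 -3.e-04 -1.e+00] q [ 0.12  0.57  0.41  2.08 -0.41  0.57 -0.75]
shift mm [-0.3  0.2 -0.5] roll -0.0002 dist 0.001 F [ 0.4  -0.44  4.79] open 0.0391
```

```bash
python3 -m jog '[[[0,0,-15],0],[[0,0,-40],0],[[0,0,-70],0],[[0,0,-95],0],[[5,-25,-100],0],[[10,-60,-100],0],[[20,-100,-100],-0.02],[[30,-140,-100],-0.04],[[40,-180,-100],-0.06],[[45,-215,-100],-0.061]]'; python3 go.py .5222 .1983 .12 -86.5
```

```text
clock: 13.18
tool_pos: [0.4824, -0.0266, 0.1329]
tcp_rot: [[0.998, 0.063, 0.0], [0.063, -0.998, 0.001], [0.0, -0.001, -1.0]]
wrist_force: [0.2, 0.4, -1.8]
opening: 0.0392
clock 13.1833 pos [ 0.4824 -0.0266  0.1329] yaw -86.38 tilt [ 1.e-04  7.e-04 -1.e+00] q [-0.39  0.36  0.46  2.08 -0.23  0.75 -1.29]
shift mm [  54.  -221.9   13.1] roll 0.0021 dist 0.229 F [ 0.22  0.38 -1.85] open 0.0392
```

Run:
```python
from h import *
p,_=viewer.snapshot("side");crop(p,230,130,130,130,5,"pics/b8.png")
```

```text
(no output)
```

View pics/b8.png

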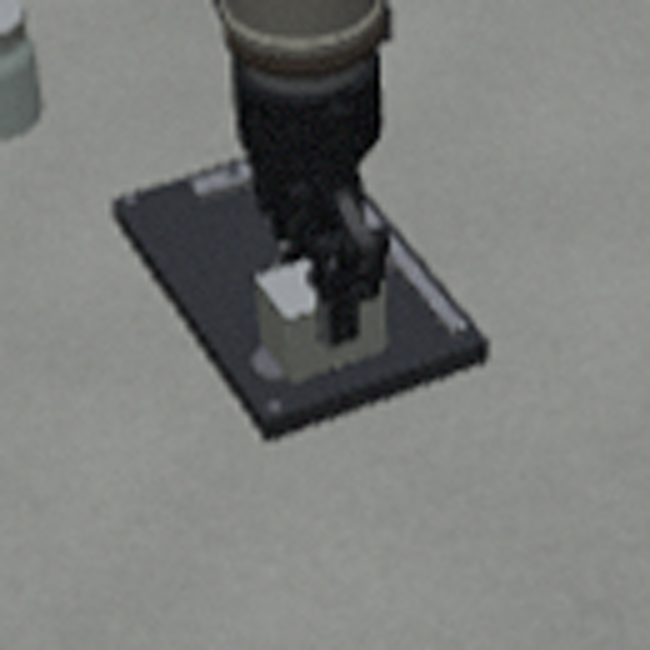

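```bash
python3 -m jog '[[[8,-35,0],0],[[16,-70,0],0],[[25,-105,0],0],[[34,-140,0],0.002],[[43,-175,0],0.002],[[50,-205,5],0.002],[[54,-220,13],0.002],[[54,-222,25],0.002],[[54,-222,35],0.002],[[54,-222,45],0.002]]'; python3 go.py .5222 .1983 .06 -86.5
```

```text
clock: 14.07
tool_pos: [0.5215, 0.193, 0.0864]
tcp_rot: [[0.998, 0.057, -0.002], [0.057, -0.998, -0.002], [-0.002, 0.002, -1.0]]
wrist_force: [0.9, 0.3, -1.2]
opening: 0.0394
clock 14.0667 pos [0.5215 0.193  0.0864] yaw -86.71 tilt [-0.002  -0.0021 -1.    ] q [-0.69  0.54  0.37  1.93 -0.28  0.73 -1.68]
shift mm [ 1.1 -5.3 26.4] roll -0.0037 dist 0.027 F [ 0.87  0.26 -1.19] open 0.0394
```

Run:
```python
from h import *
p,_=viewer.snapshot("side");crop(p,240,120,100,100,6,"pics/b9.png")
```

```text
(no output)
```

View pics/b9.png

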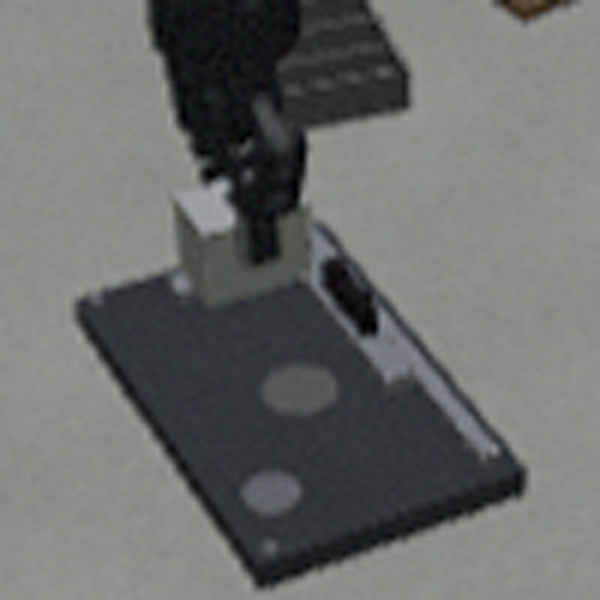

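```bash
python3 -m jog '[[[0,0,8],0],[[0,0,15],0],[[0,0,20],0],[[0,0,23],0],[[0,0,23],0],[[0,0,23],0]]'; python3 go.py .5222 .1983 .0535 -86.5
```

```text
clock: 14.62
tool_pos: [0.5225, 0.1951, 0.0651]
tcp_rot: [[0.998, 0.059, 0.0], [0.059, -0.998, 0.0], [0.0, -0.0, -1.0]]
wrist_force: [0.3, -0.2, -1.6]
opening: 0.039
clock 14.6167 pos [0.5225 0.1951 0.0651] yaw -86.64 tilt [ 0.  0. -1.] q [-0.68  0.57  0.35  1.93 -0.3   0.69 -1.66]
shift mm [-0.1 -3.2 11.6] roll -0.0025 dist 0.012 F [ 0.29 -0.24 -1.6 ] open 0.039
```

```bash
python3 -m jog '[[[0,-1,4],-0.002],[[0,-1,8],-0.002],[[0,-1,10],-0.002],[[0,-1,11],-0.002],[[0,-1,12],-0.002],[[0,-1,12],-0.002],[[0,-1,12],-0.002]]'; python3 go.py .5222 .1983 .0535 -86.5
```

```text
clock: 15.2
tool_pos: [0.5228, 0.1964, 0.0535]
tcp_rot: [[0.998, 0.061, 0.001], [0.061, -0.998, 0.0], [0.001, -0.0, -1.0]]
wrist_force: [-0.1, 0.4, 2.2]
opening: 0.039
clock 15.2 pos [0.5228 0.1964 0.0535] yaw -86.52 tilt [ 9.e-04  5.e-04 -1.e+00] q [-0.67  0.59  0.34  1.93 -0.31  0.67 -1.66]
shift mm [-0.5 -1.9  0. ] roll -0.0003 dist 0.002 F [-0.11  0.45  2.16] open 0.039
```

```bash
python3 -m jog '[[[2,0,0],0],[[4,0,0],0],[[5,0,0],0],[[6,0,0],0],[[6,0,0],0],[[6,0,0],0]]'; python3 go.py .5297 .2068 .0535 -86.5;  python3 -m jog '[[[0,-2,0],0],[[0,-4,0],0],[[0,-6,0],0],[[0,-8,0],0],[[0,-8,0],0],[[0,-8,0],0]]'; python3 go.py .5297 .2068 .0535 -86.5
```

```text
clock: 15.7
tool_pos: [0.5287, 0.1968, 0.0535]
tcp_rot: [[0.998, 0.061, 0.0], [0.061, -0.998, 0.0], [0.0, -0.0, -1.0]]
wrist_force: [-2.4, -0.8, 6.1]
opening: 0.039
clock 15.7 pos [0.5287 0.1968 0.0535] yaw -86.52 tilt [ 2.e-04  4.e-04 -1.e+00] q [-0.67  0.6   0.34  1.92 -0.31  0.67 -1.65]
shift mm [  1.7 -10.    0. ] roll -0.0003 dist 0.01 F [-2.42 -0.83  6.07] open 0.039
clock: 16.2
tool_pos: [0.5282, 0.2044, 0.0535]
tcp_rot: [[0.998, 0.061, 0.0], [0.061, -0.998, 0.0], [0.0, -0.0, -1.0]]
wrist_force: [-1.9, -1.5, 6.6]
opening: 0.0389
clock 16.2 pos [0.5282 0.2044 0.0535] yaw -86.53 tilt [ 2.e-04  0.e+00 -1.e+00] q [-0.68  0.6   0.34  1.91 -0.31  0.68 -1.67]
shift mm [ 1.7 -2.3 -0. ] roll -0.0005 dist 0.003 F [-1.85 -1.51  6.63] open 0.0389
```

```bash
python3 -m jog '[[[1,0,0],0],[[2,0,0],0],[[3,0,0],0],[[3,0,0],0],[[3,0,0],0]]'; python3 go.py .5297 .2068 .0535 -86.5;  python3 -m jog '[[[0,-1,0],0],[[0,-2,0],0],[[0,-3,0],0],[[0,-3,0],0],[[0,-3,0],0]]'; python3 go.py .5297 .2068 .0535 -86.5
```

```text
clock: 16.62
tool_pos: [0.5283, 0.2045, 0.0535]
tcp_rot: [[0.998, 0.061, -0.005], [0.061, -0.998, -0.0], [-0.005, -0.0, -1.0]]
wrist_force: [-9.4, -2.3, 16.2]
opening: 0.039
clock 16.6167 pos [0.5283 0.2045 0.0535] yaw -86.51 tilt [-5.4e-03 -3.0e-04 -1.0e+00] q [-0.68  0.61  0.34  1.91 -0.31  0.69 -1.67]
shift mm [ 1.5 -2.2  0. ] roll -0.0002 dist 0.003 F [-9.41 -2.35 16.19] open 0.039
clock: 17.03
tool_pos: [0.5283, 0.2054, 0.0536]
tcp_rot: [[0.998, 0.06, -0.006], [0.06, -0.998, -0.002], [-0.006, 0.002, -1.0]]
wrist_force: [-9.9, -6.2, 17.3]
opening: 0.0392
clock 17.0333 pos [0.5283 0.2054 0.0536] yaw -86.59 tilt [-0.0055 -0.0024 -1.    ] q [-0.68  0.61  0.34  1.9  -0.3   0.69 -1.67]
shift mm [ 1.5 -1.3  0.1] roll -0.0015 dist 0.002 F [-9.91 -6.23 17.28] open 0.0392
```

```bash
python3 -m jog '[[[0,0,-0.5],0],[[0,-1,-1],0],[[0,-2,-1],0],[[0,-3,-1],0],[[0,-3,-1],0],[[0,-3,-1],0]]'; python3 go.py .5297 .2068 .0535 -86.5
python3 - <<'E'
from h import *
p,_=viewer.snapshot("side");crop(p,245,130,90,75,8,"pics/d1.png")
p,_=viewer.snapshot("top");crop(p,235,170,120,90,6,"pics/d2.png")
E
```

```text
clock: 17.53
tool_pos: [0.5283, 0.2055, 0.0537]
tcp_rot: [[0.998, 0.059, -0.006], [0.058, -0.998, -0.006], [-0.006, 0.006, -1.0]]
wrist_force: [-8.1, -10.2, 11.6]
opening: 0.0393
clock 17.5333 pos [0.5283 0.2055 0.0537] yaw -86.64 tilt [-0.0057 -0.0059 -1.    ] q [-0.69  0.61  0.34  1.9  -0.3   0.69 -1.68]
shift mm [ 1.5 -1.2  0.1] roll -0.0025 dist 0.002 F [ -8.08 -10.16  11.56] open 0.0393
```

View pics/d1.png

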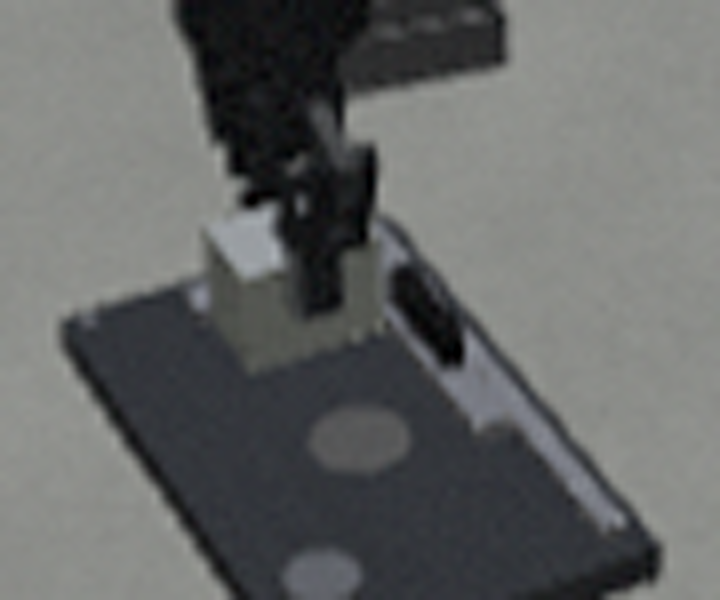

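View pics/d2.png

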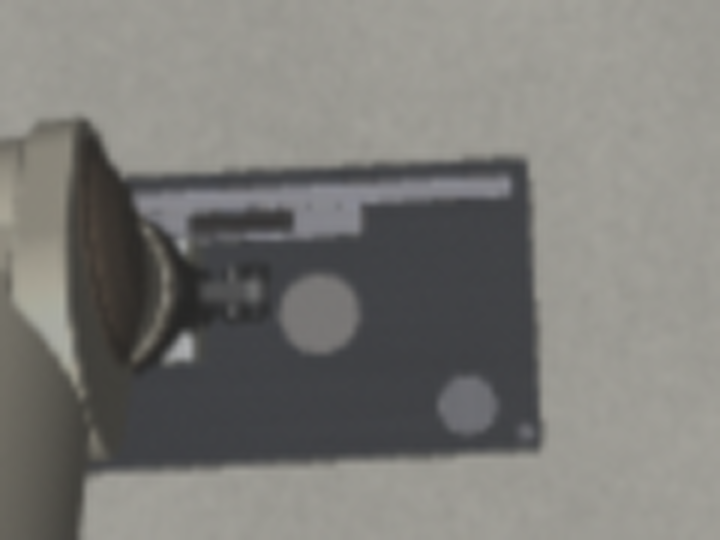

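```bash
python3 -m jog '[[[0.5,0,-0.3],0],[[1,0,-0.6],0],[[1.5,-0.5,-0.9],0],[[1.5,-0.5,-0.9],0],[[1.5,-0.5,-0.9],0],[[1.5,-0.5,-0.9],0],[[1.5,-0.5,-0.9],0],[[1.5,-0.5,-0.9],0],[[1.5,-0.5,-0.9],0],[[1.5,-0.5,-0.9],0]]'; python3 go.py .5297 .2068 .0535 -86.5
python3 - <<'E'
from m import *
p,_=viewer.snapshot("top");g=p.mean(2)
q=rectpix(g<75,(260,203,290,216)) if 0 else None
q=rectpix((g<62)&(np.arange(640)[None]>262),(264,203,288,210)); print("rib",len(q),*wpose("top",q,.05))
m=np.load("b2.npy").mean(2); q=rectpix((m<62),(264,203,288,210)); print("rib before",len(q),*wpose("top",q,.05))
s=get_state();print(np.abs(s["joint_velocities"]).max(),s["wrist_force"],s["clock"])
E
```

```text
clock: 18.47
tool_pos: [0.5284, 0.2056, 0.0538]
tcp_rot: [[0.998, 0.058, -0.008], [0.058, -0.998, -0.007], [-0.009, 0.006, -1.0]]
wrist_force: [-8.4, -11.0, 9.1]
opening: 0.0391
clock 18.4667 pos [0.5284 0.2056 0.0538] yaw -86.65 tilt [-0.0084 -0.0069 -0.9999] q [-0.69  0.61  0.34  1.9  -0.3   0.69 -1.68]
shift mm [ 1.3 -1.2  0.3] roll -0.0026 dist 0.002 F [ -8.45 -11.04   9.1 ] open 0.0391
rib 29 [0.56998318 0.16471667] 1.5907089354269672 [0.04402195 0.00525246]
rib before 26 [0.56984225 0.16273296] 1.6166596298036853 [0.0411081  0.00508449]
0.0016083539845468018 [ -9.28500523 -10.07440832   9.50344513] 18.5167
```

```bash
python3 -c "
from rig import workorder,get_state
print(workorder.close_job()); s=get_state(); print(s['clock'],s['wrist_force'],s['tool_pos'],s['opening'])"
```

```text
the job is handed in; nothing more can be done
None
the job is handed in; nothing more can be done
```

I laid the straightedge against the rail and released it. I then gripped the block, pressed it into the corner and handed the job in at about 18.5 s, still holding it. No verdict is reported.

**Straightedge:** after release, the top picture showed it flush along the rail, with its end level with the stop face. A later top picture showed the rib moved by under 1 pixel at most. My rib fit put that at about 2 mm along the rail and 0.1 mm across it, but part of the rib may have been hidden.

**Block:**
- **Forces:** the last reading on the wrist was about 9 N away from the straightedge, 10 N away from the end stop, and 9.5 N upward (pressing down on the plate).
- **Contact:** pushing several mm more in each direction moved it only about 0.1 mm. After allowing for friction, I estimate about 4 N on the straightedge and 5 N or more on the stop. The individual contact forces cannot be read directly.
- **Pose:** the tool was tilted about 0.011 rad and turned about 0.15° from the rail's direction. The gripper opening read 39 mm and the arm was still.

**Disagreement:** the tool stopped about 1.3 mm short of the camera-predicted home in both x and y. That is within the 2 mm camera calibration, so I trusted the contact.

**Bystanders:** those visible in the pictures showed no movement, but I did not measure each one at the end.

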